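# Flip a bead board over against the tray's rim

## Robot

A 7-joint arm with a two-finger parallel gripper is mounted at the origin on the work surface. World frame = base frame: x ahead of the robot, y to its left, z up, the work surface at z = 0. Lengths are in m, angles in rad, forces in N, time in s.
With the tool pointing down it reaches from about 0.4 to 0.85 m from the base axis. Payload 10.4 kg.
Tool frame: the origin (TCP) lies at the very end of the fingers, on their centre line; the grasp point (between the pads) lies 19 mm behind it (r.pinch_z is the distance from the TCP to the grasp point, in m); z points along the fingers, y is the line along which they close (so a half turn about z gives the same grasp; the last joint's range is limited). The gripper opens to 87 mm and grips with 3 to 60 N. Pads are 19 mm wide; open, the fingers measure 117 mm over their backs; the gripper's body (75 mm by 190 mm) begins 51 mm behind the grasp point.
Start: joints at [-1.3, 0.332, -0.065, 1.46, 0.022, 1.35, -0.088], TCP at [0.181, 0.598, 0.192] pointing down, gripper open.
Joint ranges: [-2.6, 2.6], [-0.5, 2.12], [-1.47, 1.34], [0.16, 2.42], [-1.27, 4.41], [0.06, 2.06], [-2.6, 2.6]. Speed limits (rad/s): [2.22, 2.22, 2.79, 2.79, 3.14, 3.14, 3.14].

## Interface

Orientations are given as a unit quaternion [x, y, z, w].
In Python, from bench import sensors, vision, r gives the robot as it stands.
- The arm moves only by the shell command python3 -m crank 'ROWS' [OPENING] [FORCE]. ROWS is JSON, a list of rows, each a list of 2 entries, a list of its own where there are three numbers: the shift along the tool's x, y, z normalised to -1 to 1, where 1 is 3 cm, then the turn about the tool's z normalised to -1 to 1, where 1 is 8 degrees. A call has 1 to 12 rows; each row shifts and turns the commanded pose from where the row before left it, along the tool's axes as they then stand; what a row does not reach is not made up. A row lasts 1/8 s, in which the tool goes at most 62.5 mm and 10.7 degrees, less where a joint would pass 70% of its speed; a pose out of reach is approached as far as the arm can. A call with a number of a shift or a turn outside -1 to 1 is refused whole. A call with a gripper value outside its range is refused whole. OPENING is the opening, from 0 (shut) to 1 (fully open), set as the call begins (- or left out, the last holds). The fingers move at their own pace and stop on an object; FORCE is the grip in N (left out, the last holds). Time passes only in rows, so rows that do not move let the fingers close. It gives the time, the measured TCP pose, the force, the opening and the grip force at its end, in the units of the state.
- sensors.read_state(): the state, without advancing time (a new reading comes with each control period).
- vision.camera(name): name is "scene" or "top"; returns the picture (384x512x3 uint8, red, green, blue); there is no depth.
- vision.camera_model(name): a dict with "vertical_fov" (degrees; the focal length in pixels is half the picture's height over the tangent of half this angle, whatever the lens; pixels are square), "cx", "cy" (the principal point, pixels), "camera_from_world" (4x4, takes a point from world to camera coordinates). Camera axes: x right, y down, z forward; pixel columns grow to the right and rows downward; lengths in m; the calibration is good to about 2 mm. A picture is of the moment at which its call begins. camera_model takes no time and is no camera call.
- r.close_job(): hands the job in; it is judged then, once.
The state is a dict: "time": time; "joint_positions": joint angles; "joint_vel": joint speeds; "joint_torque": joint torques, N m; "ee_pos": TCP position; "eef_rot": TCP orientation; "ft_force": force on the tool from outside, world axes, zero at the start; "torque": the same for the moment, N m; "width": finger opening in m; "grip_force": force on a finger pad.
Only numpy, scipy, OpenCV 4.12 (cv2) and the standard library are available. Lean on these libraries where they do the work, as an engineer would, in place of code of your own. Each camera call takes 0.05 s, during which the arm holds its last target. There are 200 camera calls.

## Task

One of the two small grooved bead boards on the cedar tray lies grooves-down: turn it over so that beads can be laid in it. Without picking it up, push it with the fingertips against the tray's tall back rim (the side away from the robot) until its leading edge rides up the rim and it leans there on its other long edge, then push its raised edge back from behind the rim so that it topples over and lies flat on the tray floor, grooves up. Leave the other board and everything else on the tray where they are, and finish touching nothing.

Things in the scene. Friction and masses are not known exactly. Their poses are not given: they have to be found in the camera images.
- tray: Fixed cedar tray, 300 x 680 mm. Origin at the centre of its underside, on the table; x points from the robot's side to the tall back rim, y along the rim (yaw within 0.2 rad), z up. Its flat floor, 12 mm above the table, is lined with a glued-down grey non-slip mat. The front lip stands 18 mm and the side lips 24 mm above the table.
- rim_foot (a point): Where the back rim's sloping inner face starts from the tray floor, at the tray's middle: x 111, z 12 mm in the tray's frame, the same along the whole rim. From here the smooth face rises away from the robot at 38, 50, then 62 degrees (9, 11 and 12 mm of height).
- rim_top (a point): Middle of the flat top of the back rim, 44 mm above the table (32 above the floor), x 144 mm in the tray's frame. The top runs from x 138 to 150 mm; the outer face at 150 mm is upright and the table behind it is free.
- board: Loose wooden bead board lying grooves-down at the start: 56 (its x) x 90 (y) x 10 mm (z), about 35 g. Origin at its centre; z out of the grooved face: down at first, up when done. Its +x long edge first faces the rim, parallel within 0.25 rad. Pushed up the rim it leans at some 48 degrees and stays there when let go, the raised edge about 10 mm over the rim's top.
- board_front (a point): Middle of the +x long edge of that board (28 mm from its centre, half-way through the thickness): the edge that faces the rim at the start
- board_back (a point): Middle of the -x long edge of that board: the edge that faces the robot at the start
- spare_board: The other bead board, of the same size and make, already grooves-up (three felt-lined grooves along its length visible); loose; it lies beside the first one, either to its left or its right. Origin at its centre, z out of the grooves. Leave alone.
- carousel: Three-tier white plastic bead carousel fixed on the tray, 110 mm wide, 130 mm tall; origin at the centre of its underside. Leave alone.
- enamel_box: White enamel box with a press-button catch, fixed on the tray, about 85 x 102 mm, 44 mm tall; origin at the centre of its underside. Leave alone.
- bowl: Loose stainless bowl, 90 mm wide, 38 mm tall, origin at the centre of its underside. Leave alone.
- pliers: Loose coral-handled pliers, about 130 mm long and 12 mm thick, lying flat; origin under the pivot, x towards the jaws. Leave alone.
- spool: Loose upright wooden thread spool, 30 mm wide, 30 mm tall, origin at the centre of its underside. Leave alone.
- jar: Loose small amber jar, 32 mm wide, 40 mm tall, origin at the centre of its underside. Leave alone.

How it is judged:
On the way:
1. the grooves-down board leans steeply (over 42 degrees) against the back rim, its front edge up over the rim and its other long edge still at the tray floor (angle between board's own z axis and vertical between 1.6 and 2.4 rad and x of board_front in the frame of tray above 0.12 m and height (world z) of board_front above 0.042 m and height (world z) of board_back below 0.032 m), for 0.2 s.
At the end, for the whole second after the job is handed in: The board lies at rest and flat (within 7 degrees) on the tray floor, grooves up; the other board, bowl, pliers, spool and jar are within 20 mm of where they began (angle between each of board, spare_board's own z axis and vertical below 0.12 rad and height (world z) of board between 0.012 and 0.022 m and x of board in the frame of tray between -0.14 and 0.111 m and linear speed of board below 0.01 m/s and distance of each of spare_board, bowl, pliers, spool, jar from where it was at the start of the episode below 0.02 m); the robot touches nothing.
It fails at once if the board is lifted: both its long edges are more than 25 mm above the tray floor (height (world z) of each of board_front, board_back above 0.037 m).
It fails at once if the board is raised off the tray: its centre is more than 50 mm above the tray floor (height (world z) of board above 0.062 m).
It fails at once if the other board, the bowl, the pliers, the spool or the jar is moved by more than 20 mm (distance of any of spare_board, bowl, pliers, spool, jar from where it was at the start of the episode above 0.02 m).
It also fails if it takes over 58 s, if anything falls off the work surface, if the arm or the gripper's body presses on something with over 40 N, if the wrist force passes 120 N, or if a joint passes its speed limit or range.

## Working session

There is one attempt and no reset: what is moved stays moved. The work goes in short steps, Python scripts to look and compute and a shell command to move; the robot and the scene stay as the last step left them, time stands still between calls to the robot, and variables do not carry over. Pictures are saved under pics/ and viewed, at most 10 in all, crops included, and the job is handed in when it is done.

```bash
mkdir -p pics; ls; python3 - <<'E'
from bench import sensors, vision, r
import cv2
for n in("scene","top"):
    cv2.imwrite(f"pics/{n}0.png",vision.camera(n)[...,::-1]); m=vision.camera_model(n); print(n,m)
s=sensors.read_state(); print(s)
E
```

```text
pics
scene {'vertical_fov': 45.30928960992421, 'cx': 256.8862524972842, 'cy': 189.84387653998604, 'camera_from_world': array([[-0.76018119,  0.64965004,  0.00890977,  0.40083231],
       [ 0.39275894,  0.47042039, -0.79021837, -0.15480405],
       [-0.51755673, -0.59720975, -0.61276059,  1.43263212],
       [ 0.        ,  0.        ,  0.        ,  1.        ]])}
top {'vertical_fov': 45.83949557064625, 'cx': 262.7483836623208, 'cy': 192.82655992086444, 'camera_from_world': array([[ 0.02132985, -0.99964008, -0.01627134,  0.00526688],
       [-0.99368062, -0.01940317, -0.11055467,  0.52937863],
       [ 0.11019916,  0.01852663, -0.99373684,  0.95978601],
       [ 0.        ,  0.        ,  0.        ,  1.        ]])}
{'time': 0.1, 'joint_positions': array([-1.29959413,  0.33281246, -0.06469564,  1.46085915,  0.02157999,
        1.34990163, -0.08852722]), 'joint_vel': array([-1.53905720e-03, -1.89458716e-03, -5.37669024e-05, -9.93273986e-04,
       -7.81952478e-04, -3.95805308e-04, -9.81231431e-04]), 'joint_torque': array([ 1.13228543e-03, -6.24542141e+01,  2.41809664e-02, -3.90713596e+01,
       -6.14993158e-02,  3.66204337e-02,  4.01526415e-05]), 'ee_pos': array([0.18088392, 0.59784551, 0.19083028]), 'eef_rot': array([ 1.46381440e-01,  9.89228012e-01, -6.38794338e-04, -7.41934628e-05]), 'ft_force': array([ 0.66920712, -0.57989254,  0.03499808]), 'torque': array([-0.02382476,  0.01753412, -0.01631931]), 'grip_force': 0.0, 'width': 0.08698388650468489}
```

View pics/scene0.png

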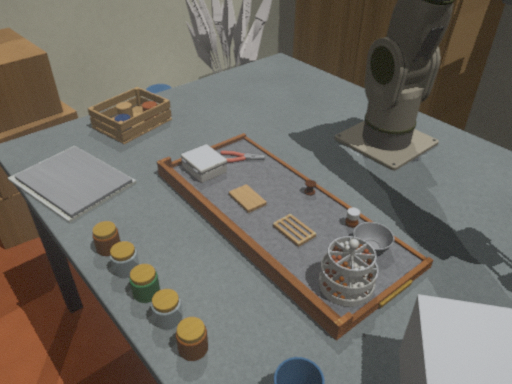

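View pics/top0.png

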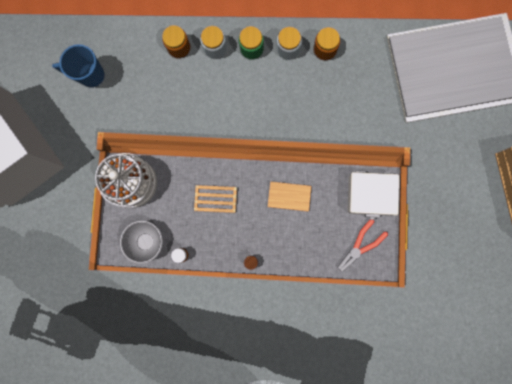

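The scene picture shows the plain-backed board at about (248,198) and the grooved one at (295,229). In the top picture they are at (290,196) and (216,199), with the rim along the upper side of the tray.

```bash
cat > h.py <<'E'
import numpy as np, cv2
from scipy.spatial.transform import Rotation as R
from bench import sensors, vision, r
def ray(n,uv,z):
    m=vision.camera_model(n); f=192/np.tan(np.radians(m["vertical_fov"]/2)); T=m["camera_from_world"]
    d=T[:3,:3].T@[(uv[0]-m["cx"])/f,(uv[1]-m["cy"])/f,1]; o=-T[:3,:3].T@T[:3,3]
    return o+d*(z-o[2])/d[2]
def pix(n,p):
    m=vision.camera_model(n); f=192/np.tan(np.radians(m["vertical_fov"]/2)); c=m["camera_from_world"]@[*p,1]
    return c[:2]/c[2]*f+[m["cx"],m["cy"]]
def mask_board(im):
    h=cv2.cvtColor(im,cv2.COLOR_RGB2HSV)
    return cv2.inRange(h,(10,90,150),(25,255,255))
E
python3 - <<'E'
from h import *
im=cv2.imread("pics/top0.png")[...,::-1].copy()
for p in[(196,290),(188,275),(150,250),(139,250),(276,250),(158,250),(190,200)]: print(p,cv2.cvtColor(im,cv2.COLOR_RGB2HSV)[p])
k=mask_board(im); 
cs,_=cv2.findContours(k,cv2.RETR_EXTERNAL,cv2.CHAIN_APPROX_NONE)
for c in cs:
    if cv2.contourArea(c)<200: continue
    b=cv2.boxPoints(cv2.minAreaRect(c)); P=np.array([ray("top",q,.022) for q in b]); print(cv2.minAreaRect(c)); print(P.round(4),P.mean(0).round(4))
# tray outline
h=cv2.cvtColor(im,cv2.COLOR_RGB2HSV); w=cv2.inRange(h,(3,120,50),(20,255,255)); w[:125]=0;w[300:]=0
ys=lambda u,rows:[v for v in rows if w[v,u]]
F=[];Bk=[]
for u in range(160,390,10):
    a=[v for v in range(262,295) if w[v,u]]; t=[v for v in range(130,175) if w[v,u]]
    if a: F.append((u,max(a)+.5))
    if t: Bk.append((u,min(t)-.5,max(t)+.5))
F=np.array(F);Bk=np.array(Bk)
for nm,uv,z in(("front lip bottom/ outer",F,.018),("rim outer top",Bk[:,:2],.044),("rim foot",Bk[:,[0,2]],.012)):
    P=np.array([ray("top",q,z) for q in uv]); c=np.polyfit(P[:,1],P[:,0],1); print(nm,c.round(4),"yaw",-np.arctan(c[0]),np.std(P[:,0]-np.polyval(c,P[:,1])))
E
```

```text
(196, 290) [ 16 122 223]
(188, 275) [ 15 124 220]
(150, 250) [ 12 171 154]
(139, 250) [ 10  91 154]
(276, 250) [ 13 169 181]
(158, 250) [ 13 163 164]
(190, 200) [168   9 141]
((247.01632690429688, 275.71063232421875), (298.6535339355469, 4.702191352844238), 3.2310097217559814)
[[ 0.3556  0.3701  0.022 ]
 [ 0.3656  0.3701  0.022 ]
 [ 0.3443 -0.2732  0.022 ]
 [ 0.3344 -0.2726  0.022 ]] [0.3499 0.0486 0.022 ]
((93.6969985961914, 228.56533813476562), (6.658303737640381, 81.20641326904297), 5.355824947357178)
[[0.3571 0.3946 0.022 ]
 [0.5338 0.3891 0.022 ]
 [0.5327 0.3743 0.022 ]
 [0.3561 0.3801 0.022 ]] [0.4449 0.3845 0.022 ]
((215.02879333496094, 198.56861877441406), (41.108741760253906, 25.476778030395508), 3.814074993133545)
[[0.4894 0.1668 0.022 ]
 [0.5456 0.1652 0.022 ]
 [0.5412 0.0745 0.022 ]
 [0.4852 0.0766 0.022 ]] [0.5153 0.1208 0.022 ]
((289.2109680175781, 195.99591064453125), (41.455177307128906, 25.38606071472168), 6.009005546569824)
[[ 0.5002  0.0057  0.022 ]
 [ 0.556   0.001   0.022 ]
 [ 0.5481 -0.0897  0.022 ]
 [ 0.4925 -0.0844  0.022 ]] [ 0.5242 -0.0419  0.022 ]
((403.551
[... 1133 characters left out ...]
2 ]
 [0.9244 0.0527 0.022 ]
 [0.8901 0.0188 0.022 ]
 [0.854  0.0521 0.022 ]] [0.8891 0.0524 0.022 ]
((211.5, 36.0), (20.0, 21.0), 90.0)
[[0.9121 0.1661 0.022 ]
 [0.9128 0.1178 0.022 ]
 [0.8649 0.1163 0.022 ]
 [0.8643 0.1643 0.022 ]] [0.8885 0.1411 0.022 ]
((173.00001525878906, 35.49999237060547), (20.50609588623047, 21.92030906677246), 45.0)
[[0.8868 0.2639 0.022 ]
 [0.9245 0.2299 0.022 ]
 [0.8901 0.1951 0.022 ]
 [0.8526 0.2291 0.022 ]] [0.8885 0.2295 0.022 ]
front lip bottom/ outer [0.0335 0.3438] yaw -0.03345760485777424 0.0006100782605596553
rim outer top [0.0325 0.642 ] yaw -0.032494066941494315 0.0007665491405211368
rim foot [0.0328 0.6055] yaw -0.03275331613559519 0.0007005338943404385
```

```bash
python3 -m crank '[[[0,0,0],-0.93],[[0,0,0],-0.94],[[-1,-1,0],0],[[-1,-1,0],0],[[-1,-1,0],0],[[-1,-1,0],0],[[-1,-1,0],0],[[-1,-1,0],0],[[-1,-1,0],0],[[-1,-1,0],0],[[-1,-1,0],0],[[-1,-1,0],0]]' 0.4; python3 -m crank '[[[0,-1,0],0],[[0,-1,0],0],[[0,-1,0],0],[[0,-1,0],0],[[0,-1,0],0],[[0,-1,0],0],[[0,-1,0],0],[[0,-1,0],0],[[0,-1,0],0],[[0,-1,0],0],[[0,0,0],0]]'
cat >> h.py <<'E'
YAW=-0.033
def tray(p): # world -> tray xy
    d=np.array(p[:2])-[0.4935,0]; c,s=np.cos(YAW),np.sin(YAW); return np.array([c*d[0]+s*d[1],-s*d[0]+c*d[1]])
def where():
    s=sensors.read_state(); E=R.from_quat(s["eef_rot"]).as_matrix()
    print("t",s["time"],"tcp",s["ee_pos"].round(4),"tray",tray(s["ee_pos"]).round(4),"yawerr deg",np.degrees(np.arctan2(-E[0,1],E[1,1])-YAW).round(2),"z",E[:,2].round(3),"F",s["ft_force"].round(1),"w",s["width"])
E
python3 -c "
from h import *
where(); print(tray([.5242,-.0419]))"
```

```text
time: 1.6
ee_pos: [0.4717, 0.2874, 0.1913]
eef_rot: [0.016, 1.0, -0.0, -0.0]
ft_force: [1.1, -0.1, -0.2]
width: 0.0349
grip_force: 0.0
time: 2.98
ee_pos: [0.4609, -0.0134, 0.1914]
eef_rot: [0.018, 1.0, -0.0, -0.0]
ft_force: [-0.3, -0.3, -0.5]
width: 0.0348
grip_force: 0.0
t 2.975 tcp [ 0.4609 -0.0134  0.1914] tray [-0.0321 -0.0145] yawerr deg -0.2 z [-0. -0. -1.] F [-0.3 -0.3 -0.5] w 0.03481746270251147
[ 0.03206573 -0.04086427]
```

```bash
python3 -m crank '[[[0,-0.88,0.5],0],[[0,0,1],0],[[0,0,1],0],[[0,0,1],0],[[0,0,1],0],[[0,0,1],0],[[0,0,0.34],0],[[0,0,0],0]]'
python3 -c "
from h import *
where()
cv2.imwrite('pics/s1.png',cv2.resize(vision.camera('scene')[120:280,150:350,::-1],(800,640))[:600])"
```

```text
time: 3.98
ee_pos: [0.4601, -0.0373, 0.0162]
eef_rot: [0.016, 1.0, -0.0, -0.0]
ft_force: [0.3, 0.4, 0.3]
width: 0.035
grip_force: 0.0
t 3.975 tcp [ 0.4601 -0.0373  0.0162] tray [-0.0321 -0.0383] yawerr deg 0.05 z [-0.001 -0.    -1.   ] F [0.3 0.4 0.3] w 0.03503435627062264
```

View pics/s1.png

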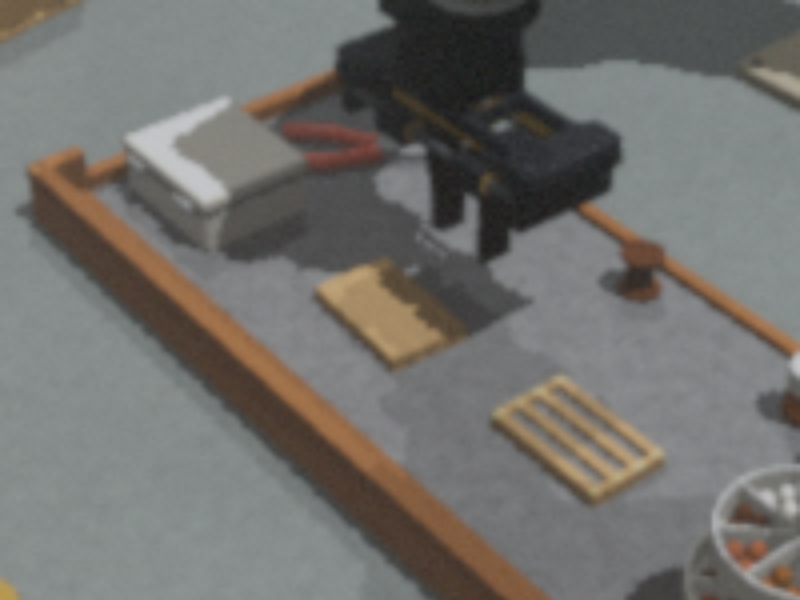

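The fingers stand behind the plain board, centred on it (fingers at about (445,215) and (492,240) in the crop, board at (390,312)). Next I push it to the rim.

```bash
python3 -m crank '[[[-0.4,-0.1,0.04],0],[[-0.3,0,0],0],[[-0.3,0,0],0],[[-0.3,0,0],0],[[-0.3,0,0],0],[[-0.3,0,0],0],[[-0.3,0,0],0],[[-0.3,0,0],0],[[-0.2,0,0],0],[[-0.2,0,0],0],[[-0.2,0,0],0],[[0,0,0],0]]'
python3 -c "
from h import *
where()"
python3 -m crank '[[[-0.15,0,0],0],[[-0.15,0,0],0],[[-0.15,0,0],0],[[0,0,0],0]]'
python3 -c "
from h import *
where()
cv2.imwrite('pics/s2.png',cv2.resize(vision.camera('scene')[120:270,150:350,::-1],(800,600)))"
```

```text
time: 5.52
ee_pos: [0.5535, -0.0437, 0.0151]
eef_rot: [0.016, 1.0, -0.0, 0.0]
ft_force: [-0.7, -1.0, -0.4]
width: 0.0347
grip_force: 0.0
t 5.525 tcp [ 0.5535 -0.0437  0.0151] tray [ 0.0614 -0.0417] yawerr deg 0.02 z [ 0. -0. -1.] F [-0.7 -1.  -0.4] w 0.03471392527841615
time: 6.02
ee_pos: [0.567, -0.0441, 0.0151]
eef_rot: [0.016, 1.0, -0.0, 0.0]
ft_force: [0.1, 0.3, -0.3]
width: 0.0353
grip_force: 0.0
t 6.025 tcp [ 0.567  -0.0441  0.0151] tray [ 0.0749 -0.0417] yawerr deg 0.02 z [ 0. -0. -1.] F [ 0.1  0.3 -0.3] w 0.03534773284345598
```

View pics/s2.png

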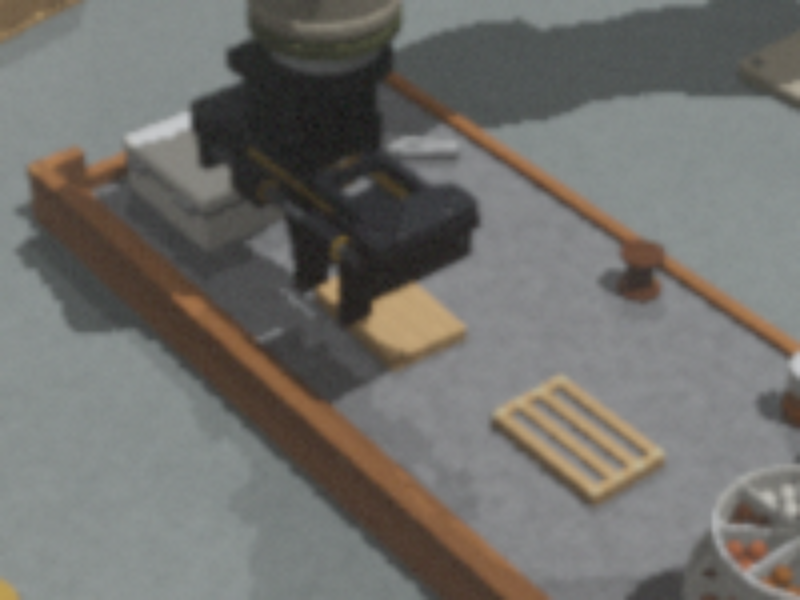

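```bash
python3 -c "
from h import *
where()
for p in [(.567,-.044,.015),(.567,-.044,.05),(.567,-.018,.015),(.567,-.07,.015),(.5242,-.0419,.022),(0.6095,-.044,.012),(.4601,-.0373,.0162)]:
  print(p,pix('scene',p),(pix('scene',p)-[150,120])*4,pix('top',p))
cv2.imwrite('pics/t2.png',cv2.resize(vision.camera('top')[110:260,190:390,::-1],(800,600)))"
```

```text
t 6.075 tcp [ 0.5667 -0.0441  0.015 ] tray [ 0.0747 -0.0417] yawerr deg 0.02 z [-0. -0. -1.] F [ 0.2  0.2 -0.6] w 0.03489033475022254
(0.567, -0.044, 0.015) [233.55608747 203.90311225] [334.22434986 335.61244902] [290.31330692 177.10765321]
(0.567, -0.044, 0.05) [233.24158576 192.95741468] [332.96634303 291.82965871] [291.03377429 174.73693891]
(0.567, -0.018, 0.015) [240.04994921 209.02673005] [360.19979683 356.1069202 ] [278.58038859 176.88769019]
(0.567, -0.07, 0.015) [227.23432665 198.91528105] [308.9373066  315.66112422] [302.05746041 177.32782686]
(0.5242, -0.0419, 0.022) [247.20687504 195.32885994] [388.82750018 301.31543977] [289.20885763 195.96304288]
(0.6095, -0.044, 0.012) [220.04981086 211.87120765] [280.19924346 367.4848306 ] [290.53272028 158.46676111]
(0.4601, -0.0373, 0.0162) [267.172185   188.15001436] [468.68874    272.60005746] [286.55823703 225.32579922]
```

View pics/t2.png

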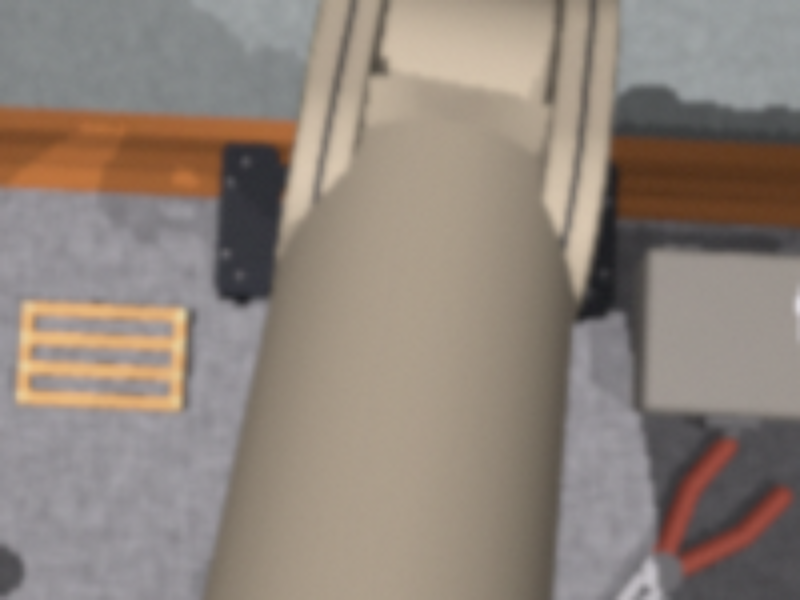

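The board has not moved: it is still at about (390,315) in the scene crop, and the fingers passed over it. Their tips appear at (350,320) where the reported TCP predicts (360,356), so the real tips are about 25 mm higher than reported. I'll go back behind the board and find the floor by feel.

```bash
python3 -m crank '[[[0,0,-0.7],0],[[1,0,0],0],[[1,0,0],0],[[1,0,0],0],[[0.55,0,0],0],[[0,0,0.7],0],[[0,0,0],0]]'
python3 -m crank '[[[0,0,0.3],0],[[0,0,0.1],0],[[0,0,0],0]]'
python3 -c "
from h import *
where()
im=vision.camera('scene')
cv2.imwrite('pics/s3.png',cv2.resize(im[140:215,220:320,::-1],(800,600)))
p=sensors.read_state()['ee_pos']
for dy in(-.026,.026):
  for z in (0,.015,.03): print(dy,z,(pix('scene',p+[.0,dy,z])-[220,140])*8)
print((pix('scene',[.4963,-.042,.012])-[220,140])*8)
"
```

```text
time: 7.0
ee_pos: [0.4591, -0.0406, 0.0144]
eef_rot: [0.016, 1.0, -0.0, -0.001]
ft_force: [-0.2, -0.6, 0.6]
width: 0.0349
grip_force: 0.0
time: 7.38
ee_pos: [0.4602, -0.0407, 0.003]
eef_rot: [0.016, 1.0, -0.0, -0.0]
ft_force: [0.2, 0.4, 1.0]
width: 0.035
grip_force: 0.0
t 7.375 tcp [ 0.4602 -0.0407  0.003 ] tray [-0.0319 -0.0418] yawerr deg 0.01 z [-0. -0. -1.] F [0.2 0.4 1. ] w 0.03500134647602468
-0.026 0 [317.78847502 375.19482153]
-0.026 0.015 [318.36118698 339.35223679]
-0.026 0.03 [318.94257205 302.96685464]
0.026 0 [421.87215252 449.52928855]
0.026 0.015 [423.26235821 413.32609488]
0.026 0.03 [424.67416982 376.56024825]
[283.91556136 432.30504126]
```

View pics/s3.png

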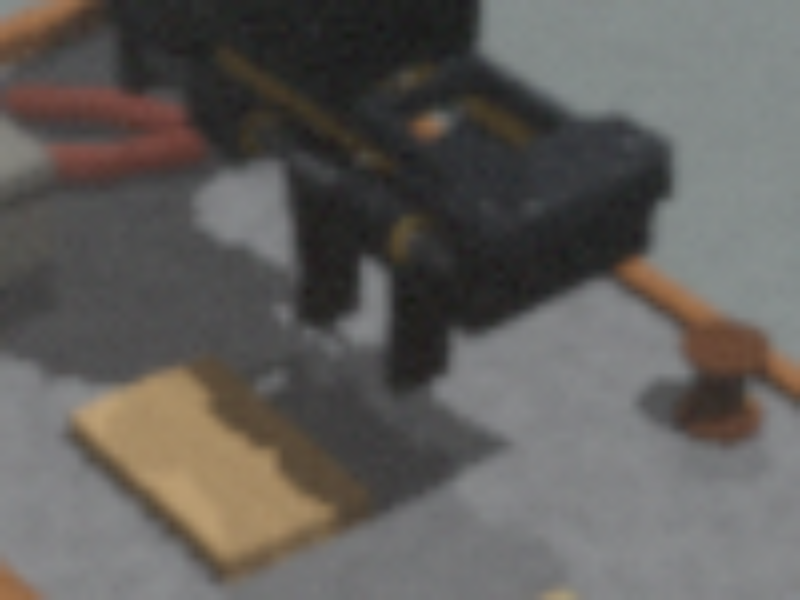

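The finger tips are at (325,325) and (412,388) in this crop. Their midpoint is 56 px above the predicted TCP, so the tips are about 23 mm higher than reported.

```bash
python3 -m crank '[[[0,0,0.2],0],[[0,0,0.1],0],[[0,0,0],0]]'; python3 -m crank '[[[0,0,0.05],0],[[0,0,0],0]]';python3 -m crank '[[[0,0,0.05],0],[[0,0,0],0]]';
```

```text
time: 7.8
ee_pos: [0.46, -0.0406, -0.0062]
eef_rot: [0.016, 1.0, -0.0, -0.0]
ft_force: [0.1, 0.7, -0.2]
width: 0.035
grip_force: 0.0
time: 8.05
ee_pos: [0.4602, -0.0406, -0.0074]
eef_rot: [0.016, 1.0, 0.0, -0.0]
ft_force: [0.5, 0.9, 0.6]
width: 0.0347
grip_force: 0.0
time: 8.3
ee_pos: [0.4602, -0.0406, -0.0089]
eef_rot: [0.016, 1.0, 0.0, -0.0]
ft_force: [-0.4, -0.3, -0.9]
width: 0.0347
grip_force: 0.0
```

```bash
python3 -m crank '[[[0,0,0.05],0],[[0,0,0],0]]'; python3 -m crank '[[[0,0,0.04],0],[[0,0,0],0]]'|grep -E "pos|force"
python3 -c "
from h import *
where()
im=vision.camera('scene')
cv2.imwrite('pics/s4.png',cv2.resize(im[140:215,220:320,::-1],(800,600)))"
```

```text
time: 8.55
ee_pos: [0.4602, -0.0406, -0.0105]
eef_rot: [0.016, 1.0, 0.0, -0.0]
ft_force: [-0.3, -0.7, 0.5]
width: 0.0349
grip_force: 0.0
ee_pos: [0.4602, -0.0406, -0.0117]
ft_force: [-0.3, 0.9, -0.1]
grip_force: 0.0
t 8.8 tcp [ 0.4602 -0.0406 -0.0117] tray [-0.032  -0.0417] yawerr deg 0.02 z [-0.  0. -1.] F [-0.3  0.9 -0.1] w 0.03485708052968554
```

View pics/s4.png

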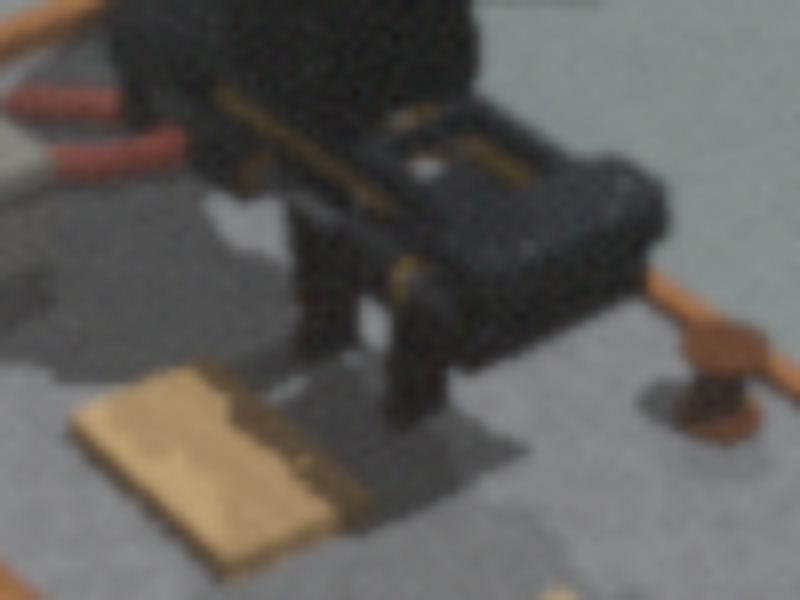

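```bash
for i in 1; do python3 -m crank '[[[0,0,0.04],0],[[0,0,0],0]]'|grep -E "pos|ft_force"; python3 -m crank '[[[0,0,0.04],0],[[0,0,0],0]]'|grep -E "pos|ft_force";python3 -m crank '[[[0,0,0.04],0],[[0,0,0],0]]'|grep -E "pos|ft_force"; done
```

```text
ee_pos: [0.4601, -0.0406, -0.0129]
ft_force: [0.1, 0.4, 0.2]
ee_pos: [0.4602, -0.0406, -0.0141]
ft_force: [-0.4, 0.3, 0.8]
ee_pos: [0.4602, -0.0406, -0.0153]
ft_force: [-0.6, -0.3, 0.1]
```

```bash
python3 -m crank '[[[0,0,0.04],0],[[0,0,0],0]]'|grep -E "pos|ft_force"; python3 -m crank '[[[0,0,0.04],0],[[0,0,0],0]]'|grep -E "pos|ft_force";python3 -m crank '[[[0,0,0.04],0],[[0,0,0],0]]'|grep -E "pos|ft_force"
```

```text
ee_pos: [0.4602, -0.0406, -0.0165]
ft_force: [0.7, 1.1, 1.0]
ee_pos: [0.4602, -0.0406, -0.0177]
ft_force: [0.0, 0.6, -0.6]
ee_pos: [0.4604, -0.0406, -0.0185]
ft_force: [-2.0, -0.0, 5.8]
```

The floor is felt at a reported z of -0.018, so the real z is the reported z plus 30 mm. I'll lift 3 mm and push.

```bash
python3 -m crank '[[[0,0,-0.11],0],[[-0.3,0,0],0],[[-0.3,0,0],0],[[-0.3,0,0],0],[[-0.3,0,0],0],[[-0.3,0,0],0],[[-0.3,0,0],0],[[-0.3,0,0],0],[[-0.3,0,0],0],[[0,0,0],0]]'
python3 -c "
from h import *
where()
im=vision.camera('scene')
cv2.imwrite('pics/s5.png',cv2.resize(im[140:230,200:320,::-1],(800,600)))"
```

```text
time: 11.6
ee_pos: [0.5329, -0.043, -0.0155]
eef_rot: [0.016, 1.0, -0.0, 0.0]
ft_force: [0.0, 0.8, 0.8]
width: 0.0349
grip_force: 0.0
t 11.6 tcp [ 0.5329 -0.043  -0.0155] tray [ 0.0408 -0.0417] yawerr deg 0.02 z [ 0. -0. -1.] F [0.  0.8 0.8] w 0.034945165043928736
```

View pics/s5.png

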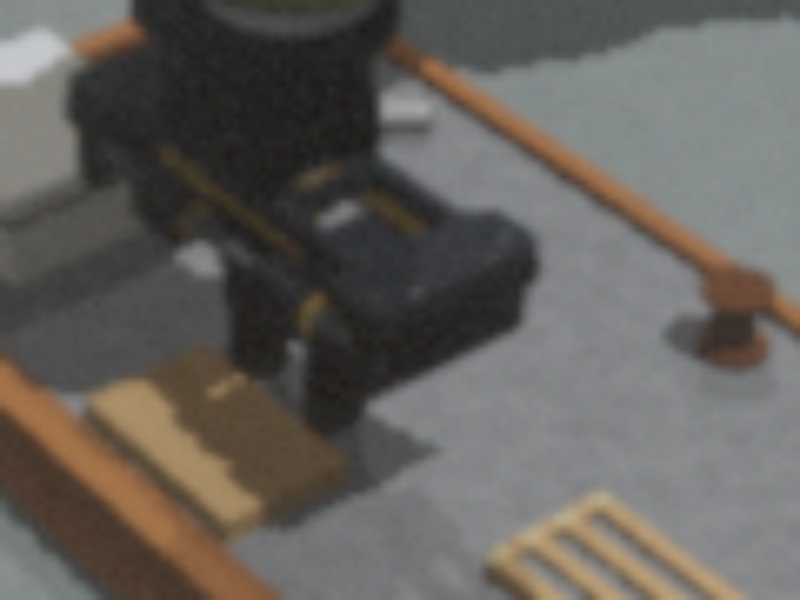

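The board slides ahead of the fingers, which touch its back edge at about (330,420). Its front edge is nearly at the rim. Continuing up to the lean.

```bash
python3 -m crank '[[[-0.2,0,0],0],[[-0.2,0,0],0],[[-0.2,0,0],0],[[-0.2,0,0],0],[[-0.2,0,0],0],[[-0.2,0,0],0],[[0,0,0],0]]' | grep -E "pos|ft_f"
python3 -m crank '[[[-0.2,0,0],0],[[-0.1,0,0],0],[[-0.1,0,0],0],[[-0.1,0,0],0],[[0,0,0],0]]' | grep -E "pos|ft_f"
python3 -c "
from h import *
where()
im=vision.camera('scene')
cv2.imwrite('pics/s6.png',cv2.resize(im[150:240,190:310,::-1],(800,600),interpolation=cv2.INTER_CUBIC))
for nm,q in dict(top=(.138,-.042,.044),top_l=(.138,.003,.044),fr=(.1465,.003,.0536),frR=(.1465,-.087,.0536),bk=(.109,.003,.012),bkup=(.1015,.003,.0187)).items():
  c,s=np.cos(YAW),np.sin(YAW); p=[.4935+c*q[0]-s*q[1],s*q[0]+c*q[1],q[2]]
  print(nm,((pix('scene',p)-[190,150])*6.667).round())"
```

```text
ee_pos: [0.5689, -0.0442, -0.0154]
ft_force: [0.3, 0.0, 0.3]
ee_pos: [0.5834, -0.0447, -0.0155]
ft_force: [0.1, 0.8, -0.4]
t 13.15 tcp [ 0.5834 -0.0447 -0.0155] tray [ 0.0914 -0.0417] yawerr deg 0.02 z [ 0.  0. -1.] F [ 0.1  0.8 -0.4] w 0.0348779310585767
top [147. 365.]
top_l [219. 430.]
fr [198. 419.]
frR [ 57. 293.]
bk [288. 464.]
bkup [304. 442.]
```

View pics/s6.png

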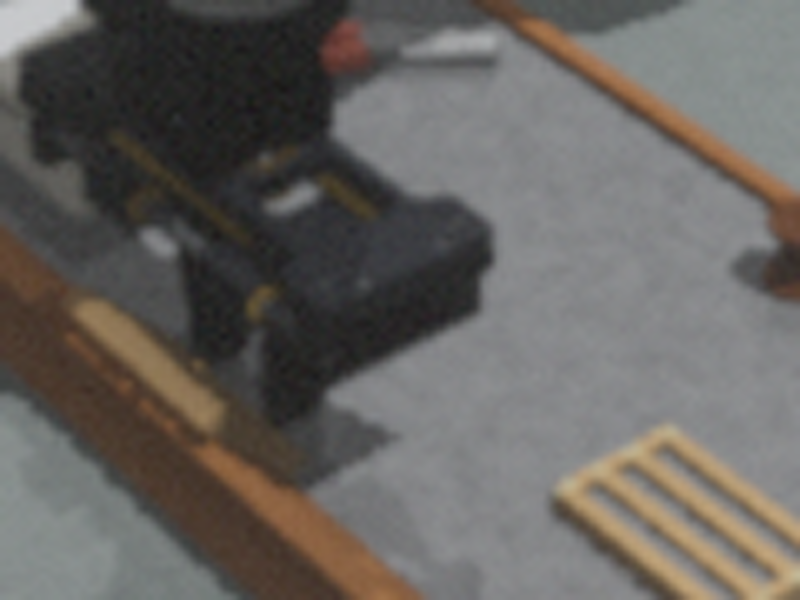

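The board leans on the rim: its bright front edge runs from (75,300) to (225,425), standing above the rim top, and its back edge is near (300,480). I'll nudge it 2.5 mm further, then withdraw the fingers and measure the lean.

```bash
python3 -m crank '[[[-0.05,0,0],0],[[-0.04,0,0],0],[[0,0,0],0],[[0,0,0],0]]' | grep -E "pos|ft_f"
python3 -m crank '[[[0.2,0,0],0],[[0.6,0,0],0],[[0.5,0,-0.5],0],[[0,0,-1],0],[[0,0,-1],0],[[0,0,-1],0],[[0.5,-1,-1],0],[[1,-1,-0.5],0],[[1,-1,0],0],[[1,-1,0],0],[[1,0,0],0]]' | grep -E "pos|ft_f"
cat > meas.py <<'E'
from h import *
import sys
im=vision.camera('scene'); t=vision.camera('top'); tag=sys.argv[1]
cv2.imwrite(f'pics/{tag}s.png',im[...,::-1]);cv2.imwrite(f'pics/{tag}t.png',t[...,::-1])
h=cv2.cvtColor(t,cv2.COLOR_RGB2HSV)
for v in range(140,180,1): print(v,[h[v,u].tolist() for u in(230,280,290,300)])
E
python3 meas.py a; python3 -c "
from h import *
where()"
```

```text
ee_pos: [0.5849, -0.0447, -0.0157]
ft_force: [-5.2, -0.0, 3.8]
ee_pos: [0.4069, -0.1611, 0.1346]
ft_force: [0.4, 0.8, 1.0]
140 [[12, 165, 156], [14, 42, 139], [17, 14, 130], [75, 4, 127]]
141 [[12, 172, 157], [15, 94, 158], [14, 69, 151], [13, 45, 141]]
142 [[12, 170, 156], [15, 120, 170], [15, 110, 167], [14, 98, 164]]
143 [[12, 172, 147], [15, 125, 172], [16, 124, 171], [16, 122, 172]]
144 [[12, 173, 130], [16, 124, 177], [16, 127, 173], [16, 125, 174]]
145 [[12, 169, 118], [16, 126, 182], [16, 127, 179], [16, 125, 178]]
146 [[12, 169, 115], [15, 127, 183], [15, 126, 184], [16, 125, 183]]
147 [[13, 172, 120], [16, 125, 183], [16, 125, 184], [15, 123, 187]]
148 [[12, 170, 129], [16, 124, 183], [16, 124, 185], [15, 125, 187]]
149 [[12, 166, 135], [16, 125, 181], [16, 125, 184], [16, 123, 186]]
150 [[12, 172, 135], [15, 127, 183], [15, 126, 184], [15, 126, 184]]
151 [[12, 171, 133], [15, 126, 186], [16, 126, 186], [15, 125, 185]]
152 [[12, 168, 137], [15, 125, 183], [15, 125, 186], [15, 125, 185]]
153 [[12, 168, 146], [16, 125, 180], [16, 125, 185], [15, 126, 186]]
154 [[13, 170, 150]
[... 1173 characters left out ...]
, 147], [132, 9, 146]]
172 [[138, 10, 128], [128, 8, 122], [138, 9, 139], [144, 9, 142]]
173 [[135, 8, 126], [126, 11, 121], [135, 12, 131], [137, 12, 147]]
174 [[144, 10, 126], [135, 8, 123], [132, 10, 126], [132, 9, 148]]
175 [[140, 6, 125], [128, 8, 126], [130, 6, 124], [132, 9, 149]]
176 [[135, 8, 127], [138, 10, 127], [132, 10, 124], [138, 9, 149]]
177 [[138, 10, 127], [138, 10, 129], [128, 8, 129], [138, 8, 152]]
178 [[138, 10, 129], [140, 6, 129], [135, 8, 128], [140, 10, 150]]
179 [[135, 8, 129], [135, 8, 127], [132, 10, 128], [132, 9, 147]]
t 15.175 tcp [ 0.4059 -0.1595  0.1345] tray [-0.0822 -0.1623] yawerr deg -0.12 z [ 0.001  0.002 -1.   ] F [ 0.6 -0.1  0. ] w 0.03505479640706625
```

```bash
python3 - <<'E'
from h import *
from scipy.optimize import fsolve
c,s=np.cos(YAW),np.sin(YAW)
W=lambda q:[.4935+c*q[0]-s*q[1],s*q[0]+c*q[1],q[2]]
t=cv2.cvtColor(cv2.imread('pics/at.png'),cv2.COLOR_BGR2HSV); k=cv2.inRange(t,(13,70,150),(18,140,255)); k[:130]=0;k[180:]=0
n,l,st,_=cv2.connectedComponentsWithStats(k); i=1+np.argmax(st[1:,4]); print(st[i])
yl,yr=ray('top',(st[i,0],153),.035)[1],ray('top',(st[i,0]+st[i,2],153),.035)[1]; print("y ends",yl,yr)
ym=-.043
def g(v):
    xb,th=v; C,S=np.cos(th),np.sin(th)
    bu=(xb-.01*S,ym,.012+.01*C); fl=(xb+.056*C,ym,.012+.056*S)
    return [pix('top',W(bu))[1]-164.9, pix('top',W(fl))[1]-141.1]
x=fsolve(g,[.108,.8]); print("xb",x[0],"tilt",np.degrees(x[1]))
for d in(-.8,.8): 
    y=fsolve(lambda v:np.array(g(v))+[0,d],[.108,.8]); print(y[0],np.degrees(y[1]))
S=cv2.cvtColor(cv2.imread('pics/as.png'),cv2.COLOR_BGR2HSV); k=cv2.inRange(S,(13,60,110),(20,150,255)); k[:150]=0;k[240:]=0;k[:,:190]=0;k[:,262:]=0
n,l,st,_=cv2.connectedComponentsWithStats(k); i=1+np.argmax(st[1:,4]); print(st[i])
cs,_=cv2.findContours((l==i).astype(np.uint8),0,2); print(cv2.approxPolyDP(cs[0],2,True)[:,0].tolist())
for th in (42,48,54):
    C,Z=np.cos(np.radians(th)),np.sin(np.radians(th)); xb=.138-.032*C/Z
    print(th,xb,[pix('scene',W(q)).round(1).tolist() for y in(.0,-.09) for q in((xb,y,.012),(xb-.01*Z,y,.012+.01*C),(xb-.01*Z+.056*C,y,.012+.01*C+.056*Z),(xb+.056*C,y,.012+.056*Z))])
E
```

```text
[269 140  44  26 968]
y ends 0.004175855196015865 -0.09186564370391952
xb 0.10891776507087676 tilt 45.82340177383566
0.10948038936520546 49.85212315943017
0.10819672088401165 40.940949467255
[190 184  60  56 466]
[[190, 184], [190, 192], [198, 198], [201, 197], [220, 214], [224, 212], [226, 214], [219, 217], [232, 229], [234, 226], [237, 227], [237, 230], [234, 230], [243, 239], [249, 239], [249, 236], [233, 223], [234, 218]]
42 0.10246039952546585 [[234.6, 217.9], [236.7, 214.4], [222.1, 209.5], [219.9, 213.1], [213.6, 199.5], [215.7, 196.2], [200.9, 190.8], [198.9, 194.2]]
48 0.10918707058246913 [[232.3, 219.0], [234.8, 215.7], [221.4, 208.7], [218.9, 212.1], [211.4, 200.5], [213.7, 197.4], [200.2, 190.0], [197.9, 193.3]]
54 0.11475063910382846 [[230.5, 219.9], [233.1, 216.7], [221.3, 207.8], [218.5, 211.1], [209.6, 201.4], [212.1, 198.4], [200.0, 189.1], [197.4, 192.3]]
```

```bash
python3 -c "
import cv2
a=cv2.imread('pics/as.png')[150:240,190:310]
cv2.imwrite('pics/av.png',cv2.resize(a,(800,600),interpolation=cv2.INTER_CUBIC))"
```

```text
(no output)
```

Measured from the top picture, the board stays leaning: its back edge is at tray x 0.109 and its tilt is about 46–48°. Next I take the fingers over and behind the rim.

```bash
python3 -m crank '[[[-0.9,0.8,0],0],[[-0.95,0.8,0],0],[[-0.95,0.8,0],0],[[-0.95,0.8,0],0],[[-0.95,0.73,0],0],[[-0.97,0,0],0],[[-0.97,0,0],0],[[-0.97,0,0],0],[[-0.97,0,0],0],[[0,0,0],0]]' >/dev/null
python3 -c "
from h import *
where()"
```

```text
t 16.425 tcp [ 0.6707 -0.0488  0.1334] tray [ 0.1787 -0.043 ] yawerr deg 0.09 z [ 0. -0. -1.] F [-0.4 -0.1 -0.9] w 0.03506041003617903
```

```bash
python3 -m crank '[[[0,0,1],0],[[0,0,1],0],[[0,0,1],0],[[0,0,0.6],0],[[0,0,0.22],0],[[0,0,0],0]]'|grep -E "pos|ft_f"
python3 -m crank '[[[0.3,0,0],0],[[0.3,0,0],0],[[0.2,0,0],0],[[0.2,0,0],0],[[0.2,0,0],0],[[0.2,0,0],0],[[0.2,0,0],0],[[0.2,0,0],0],[[0,0,0],0]]'|grep -E "pos|ft_f"
python3 -c "
from h import *
where()"
```

```text
ee_pos: [0.6694, -0.0495, 0.0204]
ft_force: [-0.3, -0.3, 0.2]
ee_pos: [0.6148, -0.0478, 0.02]
ft_force: [-0.1, -0.2, 0.8]
t 18.3 tcp [ 0.6148 -0.0478  0.02  ] tray [ 0.1228 -0.0437] yawerr deg 0.02 z [-0.  0. -1.] F [-0.1 -0.2  0.8] w 0.03460030491078728
```

```bash
python3 -m crank '[[[0.2,0,0],0],[[0.2,0,0],0],[[0.2,0,0],0],[[0,0,0],0],[[0,0,0],0]]'|grep -E "pos|ft_f"
python3 -c "
from h import *
where()
cv2.imwrite('pics/s7.png',cv2.resize(vision.camera('scene')[130:250,160:320,::-1],(800,600)))"
```

```text
ee_pos: [0.5973, -0.0471, 0.02]
ft_force: [0.8, 0.4, -0.8]
t 18.925 tcp [ 0.5973 -0.0471  0.02  ] tray [ 0.1053 -0.0437] yawerr deg 0.02 z [ 0.  0. -1.] F [ 0.8  0.4 -0.8] w 0.03481874187126169
```

View pics/s7.png

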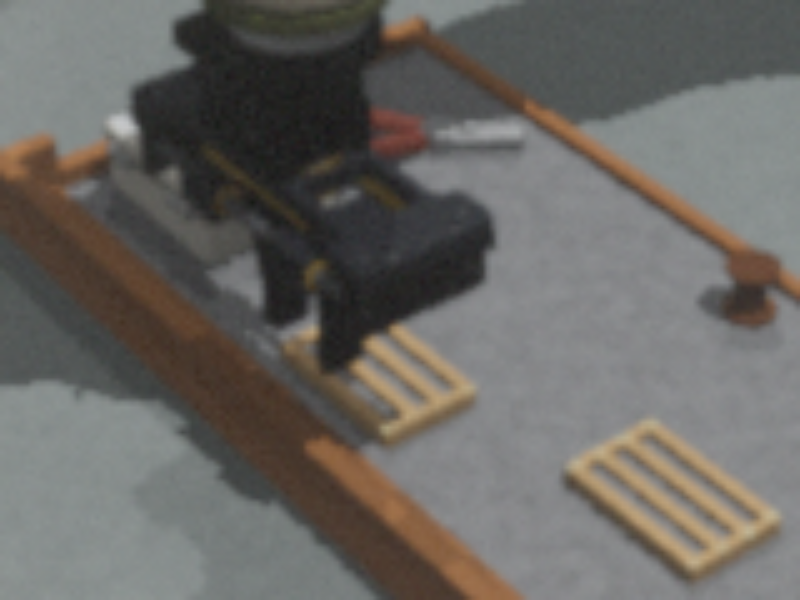

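The board has toppled and lies grooves-up at about (390,385), clear of the rim. The spare at (670,500) and the other things look untouched. I'll lift straight up, then check the flatness numerically.

```bash
python3 -m crank '[[[0,0,-1],0],[[0,0,-1],0],[[0,0,-1],0],[[0,0,-1],0],[[1,-1,0],0],[[1,-1,0],0],[[1,-1,0],0],[[1,-1,0],0],[[1,-1,0],0],[[1,-1,0],0],[[0,0,0],0],[[0,0,0],0]]'|grep -E "pos|ft_f"
python3 - <<'E'
from h import *
t=vision.camera('top'); k=cv2.inRange(cv2.cvtColor(t,cv2.COLOR_RGB2HSV),(13,70,130),(20,255,255)); k[:160]=0;k[240:]=0;k[:,:180]=0;k[:,330:]=0
cs,_=cv2.findContours(k,0,1)
for c in cs:
    if cv2.contourArea(c)>150:
        R_=cv2.minAreaRect(c); p=ray('top',R_[0],.022); print(R_,p.round(4),tray(p).round(4))
E
```

```text
ee_pos: [0.412, -0.2209, 0.1401]
ft_force: [-0.0, 0.9, 0.0]
((214.9966278076172, 198.57127380371094), (41.52437973022461, 25.875442504882812), 2.7263107299804688) [0.5152 0.1208 0.022 ] [0.0177 0.1214]
((289.1353759765625, 178.42816162109375), (41.41636276245117, 25.96406364440918), 3.012787342071533) [ 0.563  -0.0412  0.022 ] [ 0.0708 -0.0388]
```

```bash
python3 -c "
from bench import r
print(r.close_job())"
```

```text
the job is handed in; nothing more can be done
None
```

The board was leaned on the back rim and toppled; it now lies flat and grooves-up on the tray floor (centre at tray x 71 mm), the spare board has not moved, nothing else looked disturbed, the arm is clear, and the job is handed in, though no verdict came back.

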